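# Set a glued lino block in the screw press

### The job

The lino has just been glued to the wooden mount lying in the frame on the press's sliding bed. Run the bed fully in under the platen, then screw the platen down with the T-handle until it bears firmly on the block - tight enough to hold while the glue sets, without crushing the lino - and leave the press screwed down. Leave the other things on the table where they lie.

Things in the scene. Friction and masses are not known exactly. Their poses are not given: they have to be found in the camera images.
- bed_knob (a point): Centre of the black upright round pull knob (26 mm diameter, 34 mm high) on the front end of the sliding bed, 75 mm above the table, 35 mm above the bed's plate. Its x axis is the way the bed runs in; z is up. With the bed in it stands 160 mm in front of the screw's axis (out: 260 mm); the crosshead's face is then 135 mm and the sweep of the T-handle (at its own height) 65 mm away.
- bed (a joint): How far the bed has been run in along its rails, in m: 0 is fully out (where it starts), 0.100 is fully in, against its stop, with the block under the platen. It drags with 3 N and stays where it is left
- frame_center (a point): Centre of the wooden register frame on the bed, at the bed's surface (40 mm above the table). The frame's inside is 93 x 63 mm, its strips 9 mm high. With the bed fully in it lies under the screw's axis
- block: The glued printing block: wooden mount with a brown-grey lino face, 90 (x) x 60 (y) x 22 mm high, lying loose in the register frame. Origin at the centre of its underside. Only the platen touches it; it need not be handled
- press: The screw press, fixed: blue iron base 285 x 225 mm with two rails, two round columns 88 mm either side of the middle, and a blue crosshead over them (50 mm deep, 145 to 180 mm above the table, nuts to 195 mm). Origin on the table under the screw's axis; x points to the back of the press, -x to the front, where the bed comes out; z up.
- platen: The press plate under the crosshead, 116 x 130 mm, rubber-cushioned. Origin at the centre of its underside, z up. It moves only up and down with the screw, 12 mm a turn, and starts some 9 to 15 mm above the block. How tight: right is 0.70 N m on the T-handle (8.8 N at a ball); under 0.62 N m the block is held too slackly, over 0.80 N m it is overpressed, over 0.87 N m the lino is crushed.
- screw: The vertical screw with its T-handle, turning and sinking together. The bar lies along x; z is up. Clockwise from above screws down. It stays where it is left, locked by friction also under load. It runs free with 0.40 N m (5 N at a ball, square to the bar); once the platen touches the block the effort climbs, about 0.07 N m per 0.1 rad. Origin on the screw's axis at the platen's underside.
- handle_hub (a point): The middle of the T-handle, on the screw's axis at the height of the bar: 236 to 242 mm above the table at the start, about 225 mm when tight. Hub 34 mm diameter, 30 mm high.
- handle_end_a (a point): Centre of the steel ball, 30 mm diameter, at one end of the T-handle's 14 mm round bar, 80 mm from the screw's axis, at the bar's height.
- handle_end_b (a point): Centre of the same kind of ball at the other end of the bar, 80 mm from the axis on the opposite side
- spare_mount: Bystander: bare wooden mount lying flat, 90 x 60 x 18.5 mm, between the press and the robot
- lino_cutter: Bystander: lino cutter with a turned wooden handle, 115 mm long, 30 mm high, lying beside the run-out bed
- ink_roller: Bystander: ink roller, rubber roll 70 mm wide on a wire fork with a wooden handle, 160 mm long, 34 mm high, lying behind the press
- marker_a: Bystander: white marker with a black cap, 130 x 17 mm, lying
- marker_b: Bystander: white marker with a green cap, 130 x 17 mm, lying
- glue_bottle: Bystander: white glue bottle, 52 mm diameter, 130 mm high, standing
- ink_tin: Bystander: round aluminium tin, 70 mm diameter, 45 mm high
- pen: Bystander: ball pen lying on a printed form, 150 mm long

How it is judged:
On the way, in this order (a step that is already met when the one before it is completed fails the run):
1. the bed is run fully in (within 4 mm of its stop), with the platen still clear of the block (value of joint bed above 0.096 m and contact force between platen and block below 1 N), for 0.2 s.
2. the platen bears firmly on the block (100 N or more) (contact force between platen and block above 100 N), for 0.2 s.
At the end, for the whole second after the job is handed in: The bed is within 4 mm of fully in, the block is in its frame (within 4 mm of the centre), and the platen stands still, bearing on the block with 100 to 220 N (the T-handle was last turned with 0.60 to 0.82 N m) (value of joint bed above 0.096 m and contact force between platen and block between 100 and 220 N and horizontal distance between block and frame_center below 0.004 m and linear speed of platen below 0.002 m/s and angular speed of screw below 0.05 rad/s); the robot touches nothing.
It fails at once if the lino is crushed: the platen bears on the block with more than 250 N (contact force between platen and block above 250 N).
It fails at once if a bystander is shoved (25 mm or more from where it lay) (distance of any of spare_mount, lino_cutter, ink_roller, marker_a, marker_b, glue_bottle, ink_tin, pen from where it was at the start of the episode above 0.025 m).
It fails at once if the glue bottle or the ink tin is tipped over (angle between any of glue_bottle, ink_tin's own z axis and vertical above 0.6 rad).
It also fails if it takes over 72 s, if anything falls off the work surface, if the arm or the gripper's body presses on something with over 40 N, if the wrist force passes 120 N, or if a joint passes its speed limit or range.

### The arm

A 7-joint arm with a two-finger parallel gripper is mounted at the origin on the work surface. World frame = base frame: x ahead of the robot, y to its left, z up, the work surface at z = 0. Lengths are in m, angles in rad, forces in N, time in s.
With the tool pointing down it reaches from about 0.35 to 0.9 m from the base axis. Payload 8.1 kg.
Tool frame: the origin (TCP) lies at the centre of the arm's flange, where the gripper is bolted on; the fingertips stand 178 mm ahead of it and the grasp point (between the pads) lies 159 mm ahead of it; x points along the fingers, z is the direction in which the jaws open and shut, and the axes are right-handed (so a half turn about x gives the same grasp; the last joint's range is limited). The gripper opens to 92 mm and grips with 3 to 60 N. Pads are 19 mm wide; open, the fingers measure 130 mm over their backs; the gripper's body (75 mm by 190 mm) begins 47 mm behind the grasp point.
Start: joints at [1.105, 0.434, 0.025, 1.573, -0.012, 1.134, -0.075], TCP at [0.222, -0.584, 0.405] pointing down, gripper open.
Joint ranges: [-2.62, 2.62], [-0.44, 2.09], [-1.27, 1.32], [0.08, 2.57], [-1.32, 4.46], [0.12, 2], [-2.74, 2.74]. Speed limits (rad/s): [2.22, 2.22, 3.01, 3.01, 3.14, 3.14, 3.14].

### API

Orientations are given as a rotation vector (axis times angle).
In Python, from cell import arm, get_image, search_frame, pinpoint gives the robot as it stands.
- The arm moves only by the tool arm_command, never from a script. Its argument "motion" is a list of rows, each a list of 7 numbers: the finger opening in mm, from 0 to 91.8, then the shift along the tool's x, y, z in mm, then the turn, a rotation vector about the tool's x, y, z in degrees. In form: [[fingers, x, y, z, ax, ay, az], ...]. A call has 1 to 5 rows; each row shifts and turns the commanded pose from where the row before left it, along the tool's axes as they then stand; what a row does not reach is not made up. A row lasts 1/8 s, in which the tool goes at most 62.5 mm and 10.7 degrees, less where a joint would pass 70% of its speed; a pose out of reach is approached as far as the arm can. A call with a gripper value outside its range is refused whole. The fingers move at their own pace and stop on an object; "newtons" is the grip in N (left out, the last holds). Time passes only in rows, so rows that do not move let the fingers close. It gives the time, the measured TCP pose, the force and the opening at its end, in the units of the state.
- arm.observe(): the state, without advancing time (a new reading comes with each control period).
- get_image(name): name is "scene" or "top" or "wrist"; returns a dict with "frame" (480x640x3 uint8, red, green, blue), "range_z" (480x640 float32, m along the optical axis (not along the pixel's ray), 0 where there is no reading), "K" (3x3 intrinsics, pixels), "origin" and "rotation" of the camera in the world; the wrist camera has in their place "tool_from_camera" (4x4, takes a point from camera to tool coordinates, whose origin is the TCP and whose axes are the tool frame's). Camera axes: x right, y down, z forward; pixel columns grow to the right and rows downward; lengths in m; the calibration is good to about 2 mm. The wrist camera is an equidistant fisheye: a pixel r from the principal point sees the ray r / f radians off the axis. A picture is of the moment at which its call begins: read the wrist's pose just before it.
- arm.sign_off(): hands the job in, once; it reports no verdict.
Trained networks look in the newest picture that a camera, given by its name, has taken for a name from the list of things; names that differ only in an ending like _2 or _b are one class to them, and where a whole thing is asked for, a point or a joint stands for the part that bears it (a point fixed in the world has none). Each returns a list of dicts, best first, with "p" (0 to 1); they miss things now and then, are a little off and sometimes report something else, mostly with a low value. They report only what shows in the picture. A call takes as long as a camera call.
- search_frame(camera, target): "point" ([x, y, z] in m, in world coordinates, good to about 4 mm: the middle of the surface that is visible of it).
- pinpoint(camera, target): "point" ([x, y, z] in m, in world coordinates, good to about 4 mm: a listed point, or the origin of a listed thing).
The state is a dict: "clock": time; "joints": joint angles; "dq": joint speeds; "joint_efforts": joint torques, N m; "position": TCP position; "ee_rot": TCP orientation; "force": force on the tool from outside, world axes, zero at the start; "ft_torque": the same for the moment, N m; "width": opening from 0.0 (shut) to 1.0 (fully open).
Only numpy, scipy, OpenCV 4.12 (cv2) and the standard library are available. Lean on these libraries where they do the work, as an engineer would, in place of code of your own. Each camera call takes 0.05 s, during which the arm holds its last target. There are 200 camera calls.

## Working session

There is one attempt and no reset: what is moved stays moved. The work goes in short steps, Python scripts to look and compute and a tool call to move; the robot and the scene stay as the last step left them, time stands still between calls to the robot, and variables do not carry over. Pictures are saved under pics/ and viewed, about 8 in all and at most 12, crops included, and the job is handed in when it is done.

Besides the shell and the picture viewer there is one more tool, called after ">>>" as name(argument=value, ...) on one line, values as JSON. arm_command: Moves the arm, as the interface text tells. Its arguments: {"type":"object","properties":{"motion":{"type":"array"},"newtons":{"type":"number"}},"required":["motion"]}

```bash
mkdir -p pics; ls; python3 - <<'E'
from cell import arm,get_image,search_frame,pinpoint
import cv2,numpy as np
s=arm.observe();print(s)
ims=[]
for c in("scene","top"):
    d=get_image(c);cv2.imwrite(f"pics/{c}0.png",d["frame"][:,:,::-1])
    print(c,d["origin"],d["K"])
    for n in("bed_knob","frame_center","press","platen","screw","handle_hub","handle_end_a","block","spare_mount","glue_bottle","ink_tin","lino_cutter","ink_roller"):
        print(n,[(np.round(r["point"],3).tolist(),round(r["p"],2)) for r in pinpoint(c,n)[:3]])
E
```

```text
pics
{'clock': 0.0, 'joints': array([ 1.10536991,  0.43521763,  0.02499474,  1.57412412, -0.01164314,
        1.13400963, -0.07513246]), 'dq': array([ 2.05307199e-04,  8.49000989e-04,  5.38852052e-05, -9.71826901e-05,
       -6.23185708e-06, -1.37866222e-04, -2.93360313e-04]), 'joint_efforts': array([-1.10494395e-03, -6.67857885e+01,  9.84285213e-01, -3.14459074e+01,
       -6.06830930e-02,  4.28323529e-02,  1.37538941e-04]), 'position': array([ 0.22170227, -0.58409424,  0.40393787]), 'ee_rot': array([ 0.93888238,  1.36065766, -0.93753063]), 'force': array([ 0.82041618,  0.10286137, -0.50373825]), 'ft_torque': array([ 0.03039587, -0.01133644, -0.03328283]), 'width': 0.9978040902920249}
scene [1.13987129 0.60223465 0.91830082] [[494.50288616   0.         316.93987542]
 [  0.         494.50288616 240.22984385]
 [  0.           0.           1.        ]]
bed_knob []
frame_center [([0.577, -0.057, 0.036], 0.58)]
press [([0.606, -0.153, 0.002], 0.66), ([0.58, -0.477, 0.001], 0.42)]
platen [([0.609, -0.152, 0.079], 0.9)]
screw []
handle_hub [([0.61, -0.155, 0.242], 0.61)]
handle_end_a [([0.
[... 552 characters left out ...]
63)]
frame_center [([0.582, -0.055, 0.04], 0.94)]
press [([0.609, -0.154, 0.0], 0.7)]
platen [([0.61, -0.15, 0.077], 0.74), ([0.61, -0.151, -0.002], 0.72), ([0.536, 0.097, 0.074], 0.22)]
screw [([0.504, 0.368, -0.005], 0.17)]
handle_hub [([0.608, -0.151, 0.242], 0.88), ([0.537, 0.098, 0.076], 0.16)]
handle_end_a [([0.598, -0.075, 0.244], 0.89), ([0.616, -0.228, 0.242], 0.84)]
block [([0.576, -0.058, 0.045], 0.55)]
spare_mount [([0.427, -0.231, -0.001], 0.78), ([0.505, 0.372, -0.0], 0.45)]
glue_bottle [([0.564, 0.436, -0.003], 0.53)]
ink_tin [([0.582, -0.48, -0.001], 0.75)]
lino_cutter [([0.648, 0.12, -0.001], 0.58), ([0.507, 0.367, -0.002], 0.34)]
ink_roller [([0.627, -0.325, -0.003], 0.64)]
```

```bash
cd pics; python3 -c "
import cv2,numpy as np
a=cv2.imread('scene0.png');b=cv2.imread('top0.png')
cv2.imwrite('both.png',np.vstack([cv2.resize(a,(400,300)),cv2.resize(b,(400,300))]))
cv2.imwrite('topc.png',cv2.resize(b[80:380,180:580],(800,600)))"
```

```text
(no output)
```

View pics/scene0.png

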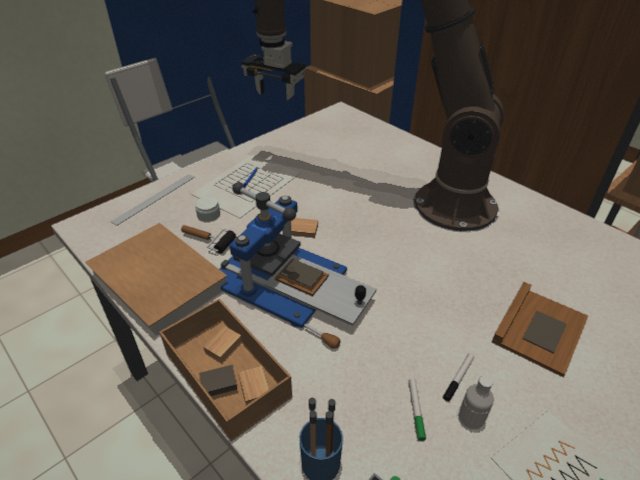

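View pics/topc.png

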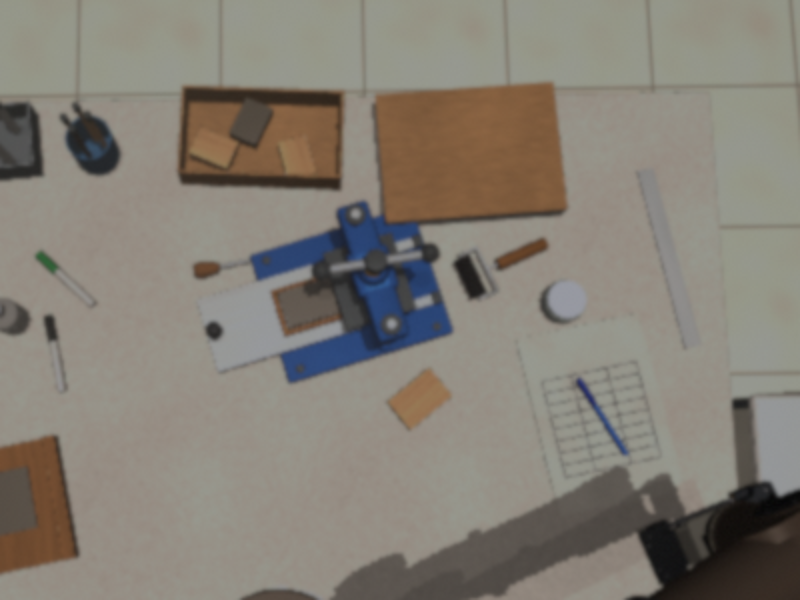

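```bash
cat > h.py <<'E'
from cell import arm,get_image,search_frame,pinpoint
import numpy as np
from scipy.spatial.transform import Rotation as R
P=np.array([.609,-.153]);p=np.array([.277,-.961]);perp=np.array([.961,.277])
def axes(): 
    s=arm.observe();return s,R.from_rotvec(s["ee_rot"]).as_matrix()
def yaw(M): return np.degrees(np.arctan2(M[1,2],M[0,2]))   # world heading of tool z
def plan(pos,zyaw):
    "print turn first (about tool axes), then shift in the turned frame"
    s,M=axes();y=np.radians(zyaw);z=np.array([np.cos(y),np.sin(y),0]);x=np.array([0,0,-1.])
    T=np.column_stack([x,np.cross(z,x),z])
    print("clock",s["clock"],"pos",s["position"].round(4),"q",s["joints"].round(2),"F",s["force"].round(1))
    print("yaw now",yaw(M).round(1),"turn deg",np.degrees(R.from_matrix(M.T@T).as_rotvec()).round(1))
    d=np.array(pos)-s["position"]
    print("shift now-frame mm",(M.T@d*1e3).round(1),"turned-frame mm",(T.T@d*1e3).round(1))
E
python3 - <<'E'
from h import *
s,M=axes();print(M.round(3))
k=np.array([.536,.097]); t=k-p*.055
for zy in (np.degrees(np.arctan2(.277,.961)),np.degrees(np.arctan2(.277,.961))-180): plan([*t,.47],zy)
E
```

```text
[[ 0.     0.935  0.355]
 [ 0.     0.355 -0.935]
 [-1.     0.     0.   ]]
clock 1.4 pos [ 0.2218 -0.5843  0.4047] q [ 1.11  0.43  0.02  1.57 -0.01  1.13 -0.08] F [-0.4  0.4 -0.3]
yaw now -69.2 turn deg [-85.3   0.   -0. ]
shift now-frame mm [ -65.2  540.  -580.4] turned-frame mm [-65.3 622.7 490.7]
clock 1.4 pos [ 0.2218 -0.5843  0.4047] q [ 1.11  0.43  0.02  1.57 -0.01  1.13 -0.08] F [-0.4  0.4 -0.3]
yaw now -69.2 turn deg [94.7 -0.  -0. ]
shift now-frame mm [ -65.2  540.  -580.4] turned-frame mm [ -65.3 -622.7 -490.7]
```

>>> arm_command(motion=[[0,-20,0,0,-10.6,0,0],[0,-20,0,0,-10.6,0,0],[0,-25,0,0,-10.6,0,0],[0,0,0,0,-10.6,0,0],[0,0,0,0,-10.6,0,0]])

```text
clock: 2.02
position: [0.2217, -0.5844, 0.4702]
ee_rot: [0.217, 1.56, -0.218]
force: [-0.8, -0.8, -0.4]
width: 0.505
```

>>> arm_command(motion=[[0,0,0,0,-10.6,0,0],[0,0,0,0,-10.6,0,0],[0,0,0,0,-10.6,0,0],[0,0,40,31,0,0,0],[0,0,45,35,0,0,0]])

```text
clock: 2.65
position: [0.2625, -0.4841, 0.4694]
ee_rot: [-0.212, 1.56, 0.212]
force: [1.6, -0.2, 0.5]
width: 0.01
```

>>> arm_command(motion=[[0,0,45,35,0,0,0],[0,0,45,35,0,0,0],[0,0,45,35,0,0,0],[0,0,45,35,0,0,0],[0,0,45,35,0,0,0]])

```text
clock: 3.28
position: [0.371, -0.2192, 0.47]
ee_rot: [-0.214, 1.56, 0.213]
force: [2.2, -0.4, 1.2]
width: 0.006
```

>>> arm_command(motion=[[0,0,45,35,0,0,0],[0,0,45,35,0,0,0],[0,0,45,35,0,0,0],[0,0,45,35,0,0,0],[0,0,45,35,0,0,0]])

```text
clock: 3.9
position: [0.4792, 0.0443, 0.47]
ee_rot: [-0.213, 1.559, 0.212]
force: [0.3, -0.9, 0.6]
width: 0.01
```

```bash
python3 - <<'E'
from h import *
import cv2
k=np.array([.536,.097]); t=k-p*.055
plan([*t,.245],16.1)
d=get_image("wrist");cv2.imwrite("pics/w1.png",d["frame"][:,:,::-1])
for n in("bed_knob","handle_hub","handle_end_a"):
    print(n,[(np.round(r["point"],3).tolist(),round(r["p"],2)) for r in pinpoint("wrist",n)[:3]])
E
```

```text
clock 3.9 pos [0.4792 0.0443 0.47  ] q [ 0.43  0.23 -0.76  1.76  0.17  1.21 -0.1 ] F [ 0.3 -0.9  0.6]
yaw now 15.5 turn deg [-0.6  0.   0. ]
shift now-frame mm [225.   90.7  68.1] turned-frame mm [225.   89.9  69.2]
bed_knob [([0.535, 0.1, 0.076], 0.9)]
handle_hub []
handle_end_a [([0.535, 0.099, 0.077], 0.31)]
```

>>> arm_command(motion=[[0,0,46,35,-0.6,0,0],[0,0,45,34,0,0,0],[0,50,0,0,0,0,0],[0,60,0,0,0,0,0],[0,60,0,0,0,0,0]])

```text
clock: 4.72
position: [0.5205, 0.1472, 0.2982]
ee_rot: [-0.221, 1.559, 0.219]
force: [0.9, -0.6, -0.3]
width: 0.003
```

>>> arm_command(motion=[[0,50,0,0,0,0,0],[0,13,0,0,0,0,0],[0,0,-15,0,0,0,0],[0,0,-10,0,0,0,0],[0,0,-8,0,0,0,0]])

```text
clock: 5.35
position: [0.5304, 0.1169, 0.2386]
ee_rot: [-0.22, 1.556, 0.221]
force: [-0.2, 3.8, 2.3]
width: 0.008
```

>>> arm_command(motion=[[0,0,-8,0,0,0,0],[0,0,-10,0,0,0,0],[0,0,-10,0,0,0,0],[0,0,-10,0,0,0,0],[0,0,-10,0,0,0,0]])

```text
clock: 5.98
position: [0.5432, 0.0708, 0.2368]
ee_rot: [-0.221, 1.559, 0.222]
force: [0.0, 4.4, 2.4]
width: 0.002
```

>>> arm_command(motion=[[0,0,-10,0,0,0,0],[0,0,-10,0,0,0,0],[0,0,-10,0,0,0,0],[0,0,-7,0,0,0,0],[0,0,0,0,0,0,0]])

```text
clock: 6.6
position: [0.5528, 0.0343, 0.2362]
ee_rot: [-0.222, 1.562, 0.219]
force: [-0.1, -0.5, 0.0]
width: 0.005
```

```bash
python3 - <<'E'
from h import *
plan([*(P-p*.1825),.237],16.1)
get_image("top")
for n in("bed_knob","frame_center","handle_hub","handle_end_a"):
    print(n,[(np.round(r["point"],3).tolist(),round(r["p"],2)) for r in pinpoint("top",n)[:3]])
E
```

```text
clock 6.6 pos [0.5528 0.0343 0.2362] q [ 0.3   0.61 -0.64  1.88  0.5   0.81 -0.33] F [-0.1 -0.5  0. ]
yaw now 16.1 turn deg [-0.  -0.1  0.1]
shift now-frame mm [ -0.8 -13.    2.1] turned-frame mm [ -0.8 -13.    2.1]
bed_knob []
frame_center [([0.612, -0.14, 0.039], 0.6)]
handle_hub [([0.608, -0.15, 0.242], 0.62)]
handle_end_a [([0.615, -0.228, 0.243], 0.78), ([0.598, -0.075, 0.241], 0.68), ([0.565, 0.435, -0.003], 0.63)]
```

>>> arm_command(motion=[[0,0,-4,0,0,0,0],[0,0,-4,0,0,0,0],[0,0,-3,0,0,0,0],[0,0,-2,0,0,0,0],[0,0,-1,0,0,0,0]])

```text
clock: 7.48
position: [0.5566, 0.0236, 0.2367]
ee_rot: [-0.221, 1.56, 0.224]
force: [-3.9, 7.9, -0.4]
width: 0.006
```

>>> arm_command(motion=[[0,0,-2,0,0,0,0],[0,0,-2,0,0,0,0]])

```text
clock: 7.72
position: [0.5568, 0.0227, 0.2367]
ee_rot: [-0.22, 1.56, 0.23]
force: [-9.6, 19.4, 1.4]
width: 0.006
```

>>> arm_command(motion=[[0,0,20,0,0,0,0],[0,0,15,0,0,0,0],[0,-50,0,0,0,0,0],[0,-60,0,0,0,0,0],[0,-60,0,0,0,0,0]])

```text
clock: 8.35
position: [0.5482, 0.0522, 0.4086]
ee_rot: [-0.222, 1.559, 0.221]
force: [0.9, -0.1, -0.5]
width: 0.003
```

>>> arm_command(motion=[[80,-60,0,0,-10,0,0],[80,-5,0,0,-10,0,0],[80,0,0,0,-10,0,0],[80,0,0,0,-10,0,0],[80,0,0,0,-10,0,0]])

```text
clock: 8.98
position: [0.5483, 0.0522, 0.4718]
ee_rot: [-0.903, 1.376, 0.901]
force: [0.7, 0.7, -0.1]
width: 0.5
```

>>> arm_command(motion=[[80,0,0,0,-10,0,0],[80,0,0,0,-10,0,0],[80,0,0,0,-10,0,0],[80,0,0,0,-10,0,0],[80,0,0,0,-10,0,0]])

```text
clock: 9.6
position: [0.5484, 0.0522, 0.4717]
ee_rot: [-1.542, 0.955, 1.54]
force: [0.6, 0.7, -0.3]
width: 0.868
```

```bash
python3 - <<'E'
from h import *
plan([.608,-.152,.47],130)
E
```

```text
clock 9.6 pos [0.5484 0.0522 0.4717] q [ 0.6   0.51 -1.19  1.59  0.48  1.37  1.39] F [ 0.6  0.7 -0.3]
yaw now 116.5 turn deg [-13.5  -0.1  -0. ]
shift now-frame mm [   1.9   37.7 -209.3] turned-frame mm [   1.7   85.6 -194.7]
```

>>> arm_command(motion=[[80,0,0,0,-6.7,0,0],[80,0,0,0,-6.8,0,0],[80,0,22,-49,0,0,0],[80,0,22,-49,0,0,0],[80,0,22,-49,0,0,0]])

```text
clock: 10.22
position: [0.5918, -0.1047, 0.4718]
ee_rot: [-1.699, 0.799, 1.698]
force: [-0.2, 0.6, -0.6]
width: 0.87
```

>>> arm_command(motion=[[80,0,20,-48,0,0,0],[80,0,0,0,0,0,0]])

```text
clock: 10.48
position: [0.6075, -0.1583, 0.4703]
ee_rot: [-1.693, 0.806, 1.694]
force: [0.3, 1.4, 0.4]
width: 0.876
```

```bash
python3 - <<'E'
from h import *
import cv2
plan([.608,-.152,.403],130)
d=get_image("wrist");cv2.imwrite("pics/w2.png",d["frame"][:,:,::-1])
for n in("handle_hub","handle_end_a"):
    print(n,[(np.round(r["point"],3).tolist(),round(r["p"],2)) for r in pinpoint("wrist",n)[:3]])
E
```

```text
clock 10.475 pos [ 0.6075 -0.1583  0.4703] q [ 0.83  0.65 -1.16  1.4   0.59  1.47  1.95] F [0.3 1.4 0.4]
yaw now 129.2 turn deg [-0.8 -0.  -0.1]
shift now-frame mm [67.3 -4.5  4.6] turned-frame mm [67.3 -4.4  4.5]
handle_hub [([0.611, -0.152, 0.24], 0.96)]
handle_end_a [([0.622, -0.23, 0.243], 0.6)]
```

View pics/w2.png

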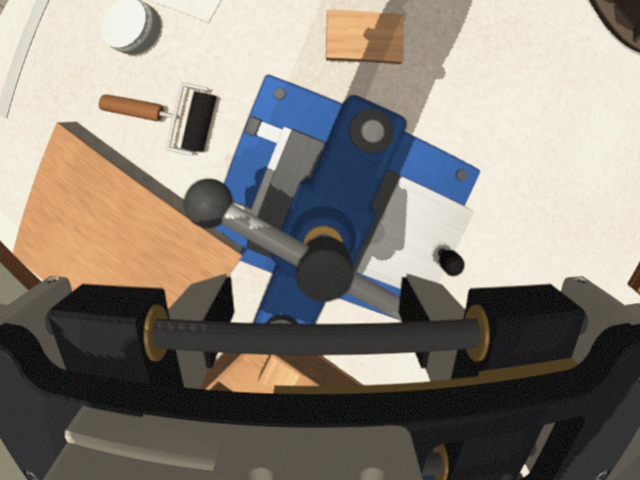

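>>> arm_command(motion=[[80,0,-3,6,-0.8,0,0],[80,30,0,0,0,0,0],[80,25,0,0,0,0,0],[80,12,0,0,0,0,0],[80,0,0,0,0,0,0]])

```text
clock: 11.25
position: [0.605, -0.1455, 0.4046]
ee_rot: [-1.708, 0.787, 1.709]
force: [-0.2, -1.0, 1.0]
width: 0.872
```

```bash
cat >> h.py <<'E'
def st():
    s,M=axes();F=s["force"];o=np.array([.609,-.152])-s["position"][:2]  # axis relative to TCP
    T=s["ft_torque"][2]-(o[0]*F[1]-o[1]*F[0])   # moment about the screw axis
    print("t",round(s["clock"],2),"pos",s["position"].round(4),"yaw",yaw(M).round(1),"q",s["joints"].round(2),"F",F.round(1),"M",s["ft_torque"].round(3),"Taxis",T.round(3))
E
python3 - <<'E'
from h import *
st();plan([.609,-.152,.403],130)
E
```

```text
t 11.25 pos [ 0.605  -0.1455  0.4046] yaw 130.6 q [ 0.82  0.69 -1.14  1.52  0.63  1.34  1.9 ] F [-0.2 -1.   1. ] M [ 0.122 -0.121 -0.013] Taxis -0.008
clock 11.25 pos [ 0.605  -0.1455  0.4046] q [ 0.82  0.69 -1.14  1.52  0.63  1.34  1.9 ] F [-0.2 -1.   1. ]
yaw now 130.6 turn deg [ 0.6  0.  -0. ]
shift now-frame mm [ 1.6  1.2 -7.5] turned-frame mm [ 1.6  1.1 -7.5]
```

>>> arm_command(motion=[[80,1,1,-7.5,0,0,0],[80,0,0,0,5,0,0],[80,0,0,0,5,0,0],[80,0,0,0,5,0,0],[80,0,0,0,5,0,0]])

```text
clock: 11.88
position: [0.6094, -0.1532, 0.4043]
ee_rot: [-1.466, 1.021, 1.465]
force: [-2.5, -1.7, -2.3]
width: 0.869
```

```bash
python3 -c "
from h import *
st()"
```

```text
t 11.88 pos [ 0.6094 -0.1532  0.4043] yaw 110.3 q [ 0.79  0.66 -1.05  1.51  0.58  1.32  1.61] F [-2.5 -1.7 -2.3] M [-0.068  0.285  0.414] Taxis 0.41
```

>>> arm_command(motion=[[80,0.3,0,0,9,0,0],[80,0.3,0,0,9,0,0],[80,0.3,0,0,9,0,0],[80,0.3,0,0,9,0,0],[80,0.3,0,0,9,0,0]])

```text
clock: 12.5
position: [0.6088, -0.1528, 0.4027]
ee_rot: [-0.885, 1.385, 0.886]
force: [-6.1, 0.6, 1.1]
width: 0.872
```

```bash
python3 -c "
from h import *
st()"
```

```text
t 12.5 pos [ 0.6088 -0.1528  0.4027] yaw 65.2 q [ 0.7   0.59 -0.87  1.52  0.46  1.25  0.91] F [-6.1  0.6  1.1] M [0.111 1.089 0.406] Taxis 0.401
```

>>> arm_command(motion=[[80,0.3,0,0,9,0,0],[80,0.3,0,0,9,0,0],[80,0.3,0,0,9,0,0],[80,0.3,0,0,9,0,0],[80,0.3,0,0,9,0,0]])

```text
clock: 13.12
position: [0.6087, -0.1519, 0.4012]
ee_rot: [-0.277, 1.555, 0.279]
force: [-7.3, 2.6, 0.6]
width: 0.873
```

```bash
python3 -c "
from h import *
st()"
```

```text
t 13.12 pos [ 0.6087 -0.1519  0.4012] yaw 20.3 q [ 0.6   0.53 -0.68  1.53  0.35  1.21  0.22] F [-7.3  2.6  0.6] M [0.531 1.33  0.363] Taxis 0.362
```

>>> arm_command(motion=[[80,0.3,0,0,9,0,0],[80,0.3,0,0,9,0,0],[80,0.3,0,0,9,0,0],[80,0.3,0,0,9,0,0],[80,0.3,0,0,9,0,0]])

```text
clock: 13.75
position: [0.6089, -0.1511, 0.3997]
ee_rot: [0.339, 1.546, -0.337]
force: [-5.2, 5.3, -1.0]
width: 0.87
```

```bash
python3 -c "
from h import *
st()"
```

```text
t 13.75 pos [ 0.6089 -0.1511  0.3997] yaw -24.7 q [ 0.49  0.5  -0.5   1.54  0.25  1.17 -0.49] F [-5.2  5.3 -1. ] M [0.959 1.064 0.416] Taxis 0.42
```

>>> arm_command(motion=[[80,0.3,0,0,9,0,0],[80,0.3,0,0,9,0,0],[80,0.3,0,0,9,0,0],[80,0.3,0,0,9,0,0],[80,0.3,0,0,9,0,0]])

```text
clock: 14.38
position: [0.6095, -0.1508, 0.3983]
ee_rot: [0.945, 1.358, -0.942]
force: [-1.4, 4.7, -1.7]
width: 0.872
```

>>> arm_command(motion=[[80,0.3,0,0,9,0,0],[80,0.3,0,0,9,0,0],[80,0.3,0,0,9,0,0],[80,0.3,0,0,9,0,0],[80,0.3,0,0,9,0,0]])

```text
clock: 15.0
position: [0.6101, -0.1511, 0.3969]
ee_rot: [1.52, 0.975, -1.517]
force: [1.0, 3.0, -3.6]
width: 0.869
```

```bash
python3 -c "
from h import *
st()"
```

```text
t 15.0 pos [ 0.6101 -0.1511  0.3969] yaw -114.6 q [ 0.25  0.45 -0.14  1.56  0.07  1.13 -1.9 ] F [ 1.   3.  -3.6] M [ 0.697 -0.262  0.395] Taxis 0.397
```

>>> arm_command(motion=[[80,0.3,0,0,9,0,0],[80,0.3,0,0,9,0,0],[80,0.3,0,0,9,0,0],[80,0.3,0,0,9,0,0]])

```text
clock: 15.5
position: [0.6103, -0.1516, 0.3957]
ee_rot: [1.936, 0.507, -1.932]
force: [2.6, 1.7, -4.6]
width: 0.872
```

```bash
python3 -c "
from h import *
st()"
```

```text
t 15.5 pos [ 0.6103 -0.1516  0.3957] yaw -150.7 q [ 0.16  0.45  0.    1.57 -0.    1.12 -2.47] F [ 2.6  1.7 -4.6] M [ 0.293 -0.547  0.406] Taxis 0.407
```

>>> arm_command(motion=[[80,0,0,0,-7,0,0],[80,0,0,0,-7,0,0],[80,-25,0,0,0,0,0],[80,-30,0,0,0,0,0],[80,0,0,0,-10,0,0]])

```text
clock: 16.12
position: [0.6103, -0.1524, 0.4539]
ee_rot: [1.662, 0.836, -1.652]
force: [0.8, 0.6, -0.6]
width: 0.874
```

>>> arm_command(motion=[[80,0,0,0,-10,0,0],[80,0,0,0,-10,0,0],[80,0,0,0,-10,0,0],[80,0,0,0,-10,0,0],[80,0,0,0,-10,0,0]])

```text
clock: 16.75
position: [0.6097, -0.1525, 0.4512]
ee_rot: [1.03, 1.312, -1.028]
force: [-0.4, 0.4, -1.7]
width: 0.872
```

>>> arm_command(motion=[[80,0,0,0,-10,0,0],[80,0,0,0,-10,0,0],[80,0,0,0,-10,0,0],[80,0,0,0,-10,0,0],[80,0,0,0,-10,0,0]])

```text
clock: 17.38
position: [0.6097, -0.1525, 0.4512]
ee_rot: [0.358, 1.539, -0.358]
force: [-0.2, -0.2, 0.2]
width: 0.875
```

>>> arm_command(motion=[[80,0,0,0,-10,0,0],[80,0,0,0,-10,0,0],[80,0,0,0,-10,0,0],[80,0,0,0,-10,0,0],[80,0,0,0,-10,0,0]])

```text
clock: 18.0
position: [0.6097, -0.1527, 0.4512]
ee_rot: [-0.327, 1.544, 0.326]
force: [-0.2, 0.3, -0.2]
width: 0.871
```

>>> arm_command(motion=[[80,0,0,0,-10,0,0],[80,0,0,0,-10,0,0],[80,0,0,0,0,0,0]])

```text
clock: 18.38
position: [0.6096, -0.1528, 0.4508]
ee_rot: [-0.593, 1.487, 0.592]
force: [1.0, -0.6, -0.0]
width: 0.875
```

```bash
python3 - <<'E'
from h import *
st();plan([.609,-.152,.395],43.3)
for c in("top","scene"):
    get_image(c)
    for n in("handle_hub","handle_end_a","bed_knob"):
        print(n,[(np.round(r["point"],3).tolist(),round(r["p"],2)) for r in pinpoint(c,n)[:3]])
E
```

```text
t 18.38 pos [ 0.6096 -0.1528  0.4508] yaw 43.4 q [ 0.63  0.51 -0.73  1.45  0.34  1.31  0.63] F [ 1.  -0.6 -0. ] M [ 0.04  -0.186 -0.039] Taxis -0.038
clock 18.375 pos [ 0.6096 -0.1528  0.4508] q [ 0.63  0.51 -0.73  1.45  0.34  1.31  0.63] F [ 1.  -0.6 -0. ]
yaw now 43.4 turn deg [0.1 0.1 0. ]
shift now-frame mm [55.8  1.1  0.1] turned-frame mm [55.8  1.   0.1]
handle_hub []
handle_end_a [([0.532, -0.163, 0.234], 0.44), ([0.508, 0.372, -0.003], 0.4)]
bed_knob [([0.563, -0.0, 0.074], 0.56)]
handle_hub [([0.615, -0.152, 0.23], 0.83)]
handle_end_a [([0.53, -0.159, 0.232], 0.88), ([0.687, -0.144, 0.231], 0.73), ([0.43, -0.235, 0.002], 0.42)]
bed_knob [([0.562, 0.0, 0.075], 0.74)]
```

>>> arm_command(motion=[[80,25,0,0,0,0,0],[80,22,0,0,0,0,0],[80,8,1,0,0,0,0],[80,0,0,0,7,0,0],[80,0,0,0,7,0,0]])

```text
clock: 19.4
position: [0.6088, -0.1518, 0.3955]
ee_rot: [-0.4, 1.533, 0.4]
force: [-0.1, 0.9, -1.1]
width: 0.874
```

>>> arm_command(motion=[[80,0.2,0,0,5,0,0],[80,0.2,0,0,5,0,0],[80,0.2,0,0,5,0,0]])

```text
clock: 19.77
position: [0.6087, -0.1515, 0.395]
ee_rot: [-0.197, 1.561, 0.197]
force: [-0.2, 0.2, -1.0]
width: 0.875
```

```bash
python3 -c "
from h import *
st()"
```

```text
t 19.77 pos [ 0.6087 -0.1515  0.395 ] yaw 14.4 q [ 0.55  0.52 -0.59  1.54  0.3   1.18  0.15] F [-0.2  0.2 -1. ] M [ 0.048 -0.072  0.399] Taxis 0.399
```

>>> arm_command(motion=[[80,0.2,0,0,6,0,0],[80,0.2,0,0,6,0,0],[80,0.2,0,0,6,0,0]])

```text
clock: 20.15
position: [0.6088, -0.1514, 0.3944]
ee_rot: [0.05, 1.57, -0.05]
force: [-0.6, 0.3, -0.7]
width: 0.876
```

```bash
python3 -c "
from h import *
st()"
```

```text
t 20.15 pos [ 0.6088 -0.1514  0.3944] yaw -3.7 q [ 0.5   0.5  -0.52  1.55  0.26  1.16 -0.13] F [-0.6  0.3 -0.7] M [ 0.062 -0.052  0.437] Taxis 0.437
```

>>> arm_command(motion=[[80,0.2,0,0,4,0,0],[80,0.2,0,0,4,0,0]])

```text
clock: 20.4
position: [0.6088, -0.1514, 0.3941]
ee_rot: [0.159, 1.564, -0.159]
force: [-0.9, 1.5, 0.5]
width: 0.871
```

```bash
python3 -c "
from h import *
st()"
```

```text
t 20.4 pos [ 0.6088 -0.1514  0.3941] yaw -11.6 q [ 0.48  0.5  -0.49  1.55  0.25  1.16 -0.26] F [-0.9  1.5  0.5] M [0.078 0.057 0.401] Taxis 0.401
```

>>> arm_command(motion=[[80,0.2,0,0,4,0,0],[80,0.2,0,0,4,0,0]])

```text
clock: 20.65
position: [0.6088, -0.1514, 0.3938]
ee_rot: [0.269, 1.553, -0.268]
force: [-0.9, 0.7, 0.7]
width: 0.871
```

```bash
python3 -c "
from h import *
st()"
```

```text
t 20.65 pos [ 0.6088 -0.1514  0.3938] yaw -19.6 q [ 0.46  0.49 -0.46  1.55  0.23  1.15 -0.38] F [-0.9  0.7  0.7] M [0.119 0.053 0.381] Taxis 0.381
```

>>> arm_command(motion=[[80,0.2,0,0,5.5,0,0],[80,0.2,0,0,5.5,0,0],[80,0.2,0,0,5.5,0,0]])

```text
clock: 21.02
position: [0.6089, -0.1513, 0.3933]
ee_rot: [0.494, 1.513, -0.493]
force: [-0.8, 0.9, -0.2]
width: 0.87
```

```bash
python3 -c "
from h import *
st()"
```

```text
t 21.02 pos [ 0.6089 -0.1513  0.3933] yaw -36.1 q [ 0.42  0.48 -0.39  1.56  0.19  1.14 -0.64] F [-0.8  0.9 -0.2] M [0.081 0.041 0.42 ] Taxis 0.421
```

>>> arm_command(motion=[[80,0.2,0,0,5.5,0,0],[80,0.2,0,0,5.5,0,0],[80,0.2,0,0,5.5,0,0]])

```text
clock: 21.4
position: [0.6089, -0.1513, 0.3927]
ee_rot: [0.717, 1.448, -0.716]
force: [0.3, 1.0, 0.7]
width: 0.87
```

```bash
python3 -c "
from h import *
st()"
```

```text
t 21.4 pos [ 0.6089 -0.1513  0.3927] yaw -52.6 q [ 0.38  0.47 -0.32  1.56  0.16  1.13 -0.9 ] F [0.3 1.  0.7] M [0.128 0.003 0.38 ] Taxis 0.38
```

>>> arm_command(motion=[[80,0.2,0,0,5.5,0,0],[80,0.2,0,0,5.5,0,0],[80,0.2,0,0,5.5,0,0]])

```text
clock: 21.78
position: [0.609, -0.1513, 0.3922]
ee_rot: [0.938, 1.359, -0.936]
force: [-0.5, 0.8, 1.6]
width: 0.877
```

```bash
python3 -c "
from h import *
st()"
```

```text
t 21.77 pos [ 0.609  -0.1513  0.3922] yaw -69.1 q [ 0.33  0.47 -0.26  1.57  0.13  1.13 -1.16] F [-0.5  0.8  1.6] M [ 0.174 -0.038  0.413] Taxis 0.413
```

>>> arm_command(motion=[[80,0.2,0,0,5.5,0,0],[80,0.2,0,0,5.5,0,0],[80,0.2,0,0,5.5,0,0]])

```text
clock: 22.15
position: [0.6091, -0.1513, 0.3916]
ee_rot: [1.154, 1.243, -1.152]
force: [0.7, -0.8, 1.7]
width: 0.869
```

```bash
python3 -c "
from h import *
st()"
```

```text
t 22.15 pos [ 0.6091 -0.1513  0.3916] yaw -85.6 q [ 0.29  0.46 -0.19  1.57  0.09  1.12 -1.42] F [ 0.7 -0.8  1.7] M [ 0.028 -0.108  0.416] Taxis 0.415
```

>>> arm_command(motion=[[80,0.2,0,0,5.5,0,0],[80,0.2,0,0,5.5,0,0],[80,0.2,0,0,5.5,0,0]])

```text
clock: 22.52
position: [0.6091, -0.1513, 0.3911]
ee_rot: [1.365, 1.1, -1.362]
force: [0.3, 1.3, 1.0]
width: 0.872
```

```bash
python3 -c "
from h import *
st()"
```

```text
t 22.52 pos [ 0.6091 -0.1513  0.3911] yaw -102.1 q [ 0.25  0.46 -0.13  1.58  0.06  1.11 -1.68] F [0.3 1.3 1. ] M [ 0.105 -0.12   0.37 ] Taxis 0.37
```

>>> arm_command(motion=[[80,0.2,0,0,5.5,0,0],[80,0.2,0,0,5.5,0,0],[80,0.2,0,0,5.5,0,0]])

```text
clock: 22.9
position: [0.6091, -0.1513, 0.3906]
ee_rot: [1.568, 0.929, -1.565]
force: [0.3, 0.0, 2.5]
width: 0.871
```

```bash
python3 -c "
from h import *
st()"
```

```text
t 22.9 pos [ 0.6091 -0.1513  0.3906] yaw -118.6 q [ 0.2   0.45 -0.06  1.58  0.03  1.11 -1.94] F [0.3 0.  2.5] M [ 0.084 -0.026  0.563] Taxis 0.563
```

>>> arm_command(motion=[[80,0.1,0,0,2.5,0,0],[80,0.1,0,0,2.5,0,0]])

```text
clock: 23.15
position: [0.6092, -0.1513, 0.3905]
ee_rot: [1.627, 0.872, -1.624]
force: [-0.3, 0.1, 2.2]
width: 0.87
```

```bash
python3 -c "
from h import *
st()"
```

```text
t 23.15 pos [ 0.6092 -0.1513  0.3905] yaw -123.5 q [ 0.19  0.45 -0.04  1.58  0.02  1.11 -2.02] F [-0.3  0.1  2.2] M [0.037 0.03  0.604] Taxis 0.604
```

>>> arm_command(motion=[[80,0.1,0,0,2,0,0],[80,0.1,0,0,2,0,0]])

```text
clock: 23.4
position: [0.6091, -0.1515, 0.3902]
ee_rot: [1.675, 0.823, -1.671]
force: [0.4, -0.0, 7.2]
width: 0.876
```

```bash
python3 -c "
from h import *
st()"
```

```text
t 23.4 pos [ 0.6091 -0.1515  0.3902] yaw -127.5 q [ 0.18  0.45 -0.03  1.58  0.01  1.11 -2.08] F [ 0.4 -0.   7.2] M [ 0.183 -0.067  0.599] Taxis 0.599
```

```bash
python3 -c "
from h import *
for i in range(5):
    get_image('top'); st()
get_image('scene')
for n in('handle_hub','handle_end_a'): print(n,[(np.round(r['point'],3).tolist(),round(r['p'],2)) for r in pinpoint('scene',n)[:2]])
"
```

```text
t 23.45 pos [ 0.6091 -0.1514  0.3902] yaw -127.7 q [ 0.18  0.45 -0.03  1.58  0.01  1.11 -2.08] F [-0.   1.1  6.8] M [ 0.153 -0.016  0.559] Taxis 0.559
t 23.5 pos [ 0.6091 -0.1515  0.3902] yaw -127.6 q [ 0.18  0.45 -0.03  1.58  0.01  1.11 -2.08] F [0.5 0.4 5.6] M [ 0.235 -0.065  0.481] Taxis 0.48
t 23.55 pos [ 0.6091 -0.1515  0.3902] yaw -127.5 q [ 0.18  0.45 -0.03  1.58  0.01  1.11 -2.08] F [0.1 1.  5.7] M [ 0.187 -0.034  0.475] Taxis 0.475
t 23.6 pos [ 0.6091 -0.1515  0.3902] yaw -127.5 q [ 0.18  0.45 -0.03  1.58  0.01  1.11 -2.08] F [0.4 1.7 5.8] M [ 0.222 -0.046  0.447] Taxis 0.447
t 23.65 pos [ 0.6091 -0.1515  0.3902] yaw -127.5 q [ 0.18  0.45 -0.03  1.58  0.01  1.11 -2.08] F [0.5 0.7 6.1] M [ 0.29  -0.032  0.396] Taxis 0.396
handle_hub [([0.612, -0.155, 0.226], 0.55), ([0.607, -0.152, 0.032], 0.48)]
handle_end_a [([0.538, -0.193, 0.226], 0.67)]
```

>>> arm_command(motion=[[80,0,0,0,3,0,0]])

```text
clock: 23.92
position: [0.6091, -0.1515, 0.3902]
ee_rot: [1.71, 0.786, -1.706]
force: [1.1, 1.3, 4.7]
width: 0.872
```

```bash
python3 -c "
from h import *
st()"
```

```text
t 23.93 pos [ 0.6091 -0.1515  0.3902] yaw -130.5 q [ 0.17  0.45 -0.01  1.58  0.01  1.1  -2.13] F [1.1 1.3 4.7] M [ 0.25  -0.063  0.664] Taxis 0.664
```

>>> arm_command(motion=[[80,0,0,0,2.5,0,0]])

```text
clock: 24.05
position: [0.6091, -0.1515, 0.3901]
ee_rot: [1.74, 0.753, -1.736]
force: [0.3, 1.0, 4.9]
width: 0.871
```

```bash
python3 -c "
from h import *
st()"
```

```text
t 24.05 pos [ 0.6091 -0.1515  0.3901] yaw -133.1 q [ 0.16  0.45 -0.    1.58  0.    1.1  -2.17] F [0.3 1.  4.9] M [ 0.18  -0.047  0.691] Taxis 0.691
```

>>> arm_command(motion=[[80,0,0,0,-6,0,0],[80,0,0,0,-6,0,0],[80,-10,0,0,0,0,0],[80,-40,0,0,0,0,0],[80,-40,0,0,0,0,0]])

```text
clock: 24.68
position: [0.6085, -0.1519, 0.4806]
ee_rot: [1.598, 0.901, -1.598]
force: [1.2, -0.1, 0.2]
width: 0.871
```

>>> arm_command(motion=[[80,-20,0,0,0,0,0],[80,0,0,0,0,0,0],[80,0,0,0,0,0,0]])

```text
clock: 25.05
position: [0.6084, -0.1519, 0.4981]
ee_rot: [1.596, 0.903, -1.598]
force: [0.2, -0.3, -0.9]
width: 0.873
```

```bash
python3 - <<'E'
from h import *
import cv2
st()
d=get_image("scene");cv2.imwrite("pics/s2.png",cv2.resize(d["frame"][150:390,180:500,::-1],(800,600)))
for n in("bed_knob","handle_hub","handle_end_a","platen","block","spare_mount","lino_cutter","ink_roller","ink_tin"):
    print(n,[(np.round(r["point"],3).tolist(),round(r["p"],2)) for r in pinpoint("scene",n)[:2]])
E
```

```text
t 25.05 pos [ 0.6084 -0.1519  0.4981] yaw -121.1 q [ 0.19  0.39 -0.04  1.42  0.02  1.34 -1.97] F [ 0.2 -0.3 -0.9] M [ 0.07  -0.014 -0.071] Taxis -0.071
bed_knob [([0.561, 0.001, 0.076], 0.85)]
handle_hub [([0.611, -0.155, 0.227], 0.58)]
handle_end_a [([0.539, -0.186, 0.224], 0.96), ([0.684, -0.116, 0.225], 0.94)]
platen [([0.61, -0.152, 0.066], 0.65), ([0.61, -0.154, 0.037], 0.42)]
block []
spare_mount [([0.429, -0.232, -0.002], 0.71)]
lino_cutter [([0.65, 0.114, 0.0], 0.49), ([0.581, -0.479, -0.0], 0.41)]
ink_roller [([0.629, -0.323, -0.003], 0.84)]
ink_tin [([0.579, -0.476, -0.002], 0.9)]
```

View pics/s2.png

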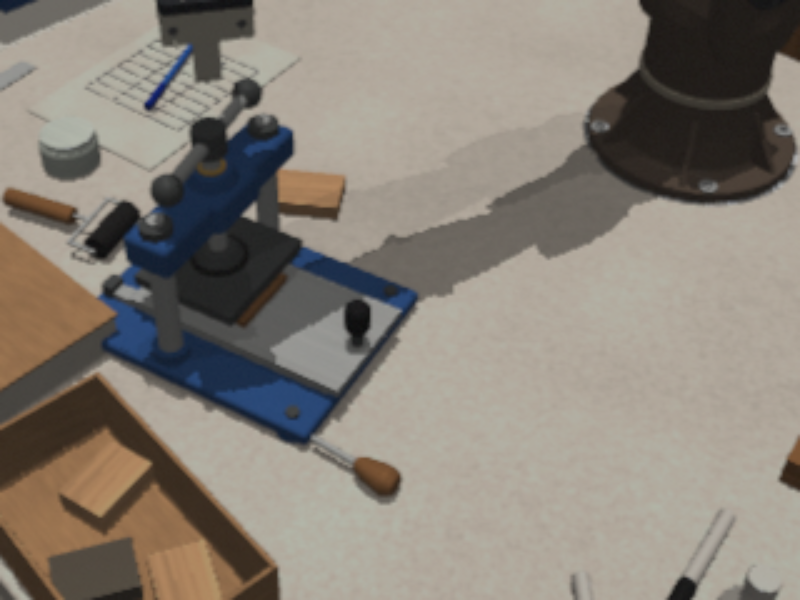

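The crop shows the bed run in, with the knob at (357,318). The platen is down over the frame at (220,270), the gripper is clear above the T-handle (210,140), and the bystanders are in place.

```bash
python3 -c "
from cell import arm
print(arm.sign_off(), arm.observe()['clock'])"
```

```text
the job is handed in; nothing more can be done
the job is handed in; nothing more can be done
```

The bed is run fully in, the platen is screwed down on the block, and the job was handed in at about 25 s on the clock.

**Bed:** I pushed it in by its knob with closed fingers until it stopped dead at about 21 N. Afterwards the knob measured about 160 mm in front of the screw's axis, as it should with the bed in.

**Screw:** I turned the T-handle clockwise with both fingers against the bar, lifting and re-engaging once. It ran free at about 0.40 N m, touched after roughly 1.1 turns, and the last turning torque read was 0.69 N m.

**Last checks:**
- The hub stood at 0.227 m, against the 0.225 m expected when tight.
- The gripper was clear of everything.
- The four bystanders the networks could place (spare mount, lino cutter, ink roller, ink tin) were unmoved to within a few millimetres. The others I only saw in part, or not at all, in the last picture.

**Disagreements and gaps:**
- The turn angle from first touch put the tightness at about 0.71 to 0.74 N m, a little above the 0.69 read. The torque reading also fell off whenever the arm held still, and showed -0.07 N m with nothing touched. All these figures are within 0.62 to 0.80 N m.
- An unexplained vertical force of 5 to 7 N showed up during the last few degrees of tightening.
- The block was hidden under the platen at the end, so I could not see whether it is still centred in its frame. The force on it was judged from torque only.

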